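# Stoppers into the counting tray's trough, lid shut

### The arm

A 6-joint arm with a two-finger parallel gripper is mounted at the origin on a cart in front of the work surface, level with it; the furniture and walls round the work are solid. World frame = base frame: x ahead of the robot, y to its left, z up, the work surface at z = 0. Lengths are in m, angles in rad, forces in N, time in s.
With the tool pointing down it reaches from about 0.3 to 0.75 m from the base axis. Payload 8.5 kg.
Tool frame: the origin (TCP) lies at the very end of the fingers, on their centre line; the grasp point (between the pads) lies 19 mm behind it; z points along the fingers, y is the direction in which the jaws open and shut (so a half turn about z gives the same grasp; the last joint's range is limited). The gripper opens to 85 mm and grips with 20 to 120 N. Pads are 22 mm wide; open, the fingers measure 114 mm over their backs; the gripper's body (76 mm by 85 mm) begins 54 mm behind the grasp point. The pads swing forward as they close: fully open they stand 13 mm farther back than shut.
Start: joints at [-1.472, 0.381, 1.297, -0, 1.464, -0.215], TCP at [0.17, -0.523, 0.192] pointing down, gripper open.
Joint ranges: [-3.11, 3.11], [-0.89, 2.33], [0.22, 2.48], [-1.42, 4.56], [0.17, 2.85], [-2.88, 2.88]. Speed limits (rad/s): [2.39, 2.39, 3.14, 3.14, 3.14, 3.14].

### API

Orientations are given as [roll, pitch, yaw] about the fixed x, y, z axes, in that order (R = Rz(yaw) Ry(pitch) Rx(roll)).
In Python, from plant import r gives the robot as it stands. The module is installed in compiled form; this text tells all that it offers.
- The arm moves only by the tool step_arm, never from a script. Its argument "plan" is a list of rows, each a list of 5 numbers: the shift along the world's x, y, z in units of 40 mm (1.0 is 40 mm), then the turn about the world's z in rad, then the opening, from -1 (shut) to 1 (fully open). A call has 1 to 5 rows; each row shifts and turns the pose as measured when the row begins; what a row does not reach is not made up. A row lasts 1/10 s, in which the tool goes at most 50 mm and 8.59 degrees, less where a joint would pass 70% of its speed; a pose out of reach is approached as far as the arm can. A call is refused whole if a number of a shift passes 1 or a number of a turn 0.15, either way. A call with a gripper value outside its range is refused whole. The fingers move at their own pace and stop on an object; the grip force is fixed at half the most. Time passes only in rows, so rows that do not move let the fingers close. It gives the time, the measured TCP pose, the force and the opening at its end, in the units of the state.
- r.get_state(): the state, without advancing time (a new reading comes with each control period).
- r.grab_frame(name): name is "side" or "top" or "wrist"; returns the picture (480x640x3 uint8, red, green, blue); there is no depth.
- r.camera_model(name): a dict with "fx", "fy", "cx", "cy" (pixels), "D" ([k1, k2, p1, p2, k3] as OpenCV has them; the pictures are not rectified), "origin" and "orientation" of the camera in the world. Camera axes: x right, y down, z forward; pixel columns grow to the right and rows downward; lengths in m; the calibration is good to about 2 mm. A picture is of the moment at which its call begins: read the wrist's pose just before it. camera_model takes no time and is no camera call; for the wrist camera it gives the pose at the moment of the call.
- r.close_job(): hands the job in, once; it reports no verdict.
The state is a dict: "clock": time; "q": joint angles; "joint_vel": joint speeds; "joint_torque": joint torques, N m; "tool_pos": TCP position; "tcp_rot": TCP orientation; "contact_force": force on the tool from outside, world axes, zero at the start; "torque": the same for the moment, N m; "gripper_width": opening from 0.0 (shut) to 1.0 (fully open).
Only numpy, scipy, OpenCV 4.12 (cv2) and the standard library are available. Lean on these libraries where they do the work, as an engineer would, in place of code of your own. Each camera call takes 0.05 s, during which the arm holds its last target. There are 200 camera calls.

### The job

With the fingers as a broom, sweep the three black rubber stoppers across the plate of the counting tray and off its left edge into the trough so that they lie side by side on its floor, and leave the odd blue screw cap lying on the plate. Then push the trough's open lid over and press it down until it is fully shut. Push only: pick nothing up, and do not disturb the cup and the two small bottles beside the tray.

Things in the scene. Friction and masses are not known exactly. Their poses are not given: they have to be found in the camera images.
- tray: brushed-steel counting tray, 208 x 243 x 60 mm, fixed to the bench. Origin: centre of its underside; z up; at zero yaw x points away from the robot, y to the left. Its flat plate (top 48 mm above the bench) covers x -100 to 100 and y -130 to 55 mm, with a raised rim (4 mm thick, top 60 mm above the bench) on the right, front and back and none on the left, where it drops into the trough
- plate_edge (a point): middle of the plate's left edge, where the plate drops straight into the trough: tray y = 55 mm, on the plate's top, 48 mm above the bench; axes as the tray's
- trough (a point): centre of the trough's floor: tray y = 80 mm, 5 mm above the bench. Inside, the trough covers tray y 55 to 105 and x -100 to 100 mm; its walls reach 48 mm above the bench, the outer one is 4 mm thick; at its front end the wall is 34 mm high with a small pouring spout that sticks out to x = -125 mm
- lid (a joint): hinge of the trough's flat white lid, along the tray's x at tray y = 109 mm, 50.5 mm above the bench, on the trough's outer wall. 0 = shut (level over the trough), 1.57 = upright, up to 2.05 = leaning outwards to the left, away from the plate, as it starts. It is stiff (0.05 N m, about 1 N at the free edge): the lid stays where it is left and does not fall shut
- lid_edge (a point): middle of the lid's free edge, 54 mm from the hinge axis. The lid is 204 mm long (along the tray's x) and 3 mm thick, with a low ridge (60 mm long, 4 mm high) on its outer face along the middle of the free edge
- stopper_1_center (a point): one of three equal black rubber stoppers, a cone 26 mm high lying wide end down on the plate: 31 mm across at the plate, narrower at the top; about 30 g; the point is its centre, 13 mm above the plate
- stopper_2_center (a point): one of three equal black rubber stoppers, a cone 26 mm high lying wide end down on the plate: 31 mm across at the plate, narrower at the top; about 30 g; the point is its centre, 13 mm above the plate
- stopper_3_center (a point): one of three equal black rubber stoppers, a cone 26 mm high lying wide end down on the plate: 31 mm across at the plate, narrower at the top; about 30 g; the point is its centre, 13 mm above the plate
- screw_cap_center (a point): blue screw cap, 53 mm across, 26 mm high, lying open side down on the plate among the stoppers; the point is its centre, 13 mm above the plate. Cap and stoppers lie about 50 mm apart along the tray's x, in any order, at various distances from the trough, each with its own clear way to it
- cup: white open cup, 65 mm across, 88 mm tall, loose, standing on the bench to the left of the tray; origin at the centre of its underside
- small_vial: small closed white-capped bottle, 36 mm across, 75 mm tall, loose, standing on the bench to the right of the tray; origin at the centre of its underside
- tall_vial: the same kind of small bottle, 37 mm across, 85 mm tall, loose, to the right of the tray; origin at the centre of its underside
Not all that is in view belongs to the job. What is shaped like the part that bears screw_cap_center but turquoise is not meant.

How it is judged:
By the outcome, as a careful person would: the job done as asked, in the order asked, and still so for the second after the job is handed in, with the robot touching nothing.
It also fails if it takes over 48 s, if anything falls off the work surface, if the arm or the gripper's body presses on something with over 40 N, if the wrist force passes 120 N, or if a joint passes its speed limit or range.

## Working session

There is one attempt and no reset: what is moved stays moved. The work goes in short steps, Python scripts to look and compute and a tool call to move; the robot and the scene stay as the last step left them, time stands still between calls to the robot, and variables do not carry over. Pictures are saved under pics/ and viewed, about 8 in all and at most 12, crops included, and the job is handed in when it is done.

Besides the shell and the picture viewer there is one more tool, called as name(argument=value, ...), one argument or row to a line, values as JSON. step_arm: Moves the arm, as the interface text tells. Its arguments: {"type":"object","properties":{"plan":{"type":"array"}},"required":["plan"]}

```bash
mkdir -p pics; python3 - <<'E'
from plant import r
import cv2,json
s=r.get_state();print(s)
for n in("top","side"):
    cv2.imwrite(f"pics/{n}0.png",cv2.cvtColor(r.grab_frame(n),cv2.COLOR_RGB2BGR));print(n,r.camera_model(n))
E
```

```text
{'clock': 0.0, 'q': array([-1.47232174e+00,  3.81202033e-01,  1.29828006e+00, -4.48776151e-05,
        1.46358471e+00, -2.15280578e-01]), 'joint_vel': array([-4.06774775e-05,  6.12524897e-04,  1.34085619e-03,  1.04660372e-03,
       -2.21748822e-04, -7.42194281e-04]), 'joint_torque': array([ 1.41780263e-03, -4.48458695e+01, -2.31271845e+01, -1.04697235e-04,
        4.75570632e-03,  5.45100306e-06]), 'tool_pos': array([ 0.16970717, -0.52278868,  0.19140207]), 'tcp_rot': array([-3.14014301e+00, -2.71326117e-04,  3.13759804e-01]), 'contact_force': array([ 0.33644388,  0.6419357 , -0.91927246]), 'torque': array([ 0.020596  , -0.02251709,  0.06098478]), 'gripper_width': 0.9972480164062333}
top {'fx': 509.28940734344866, 'fy': 509.28940734344866, 'cx': 308.92871066555466, 'cy': 233.24796488278528, 'D': array([-0.05811515,  0.        ,  0.        ,  0.        ,  0.        ]), 'origin': array([ 0.39734973, -0.00528383,  1.00102449]), 'orientation': array([-3.01804788,  0.00999807, -1.55923736])}
side {'fx': 540.6180899377615, 'fy': 540.6180899377615, 'cx': 319.3607039586137, 'cy': 238.83966783360015, 'D': array([0.02159861, 0.        , 0.        , 0.        , 0.        ]), 'origin': array([ 0.29653299, -0.79742804,  0.59540183]), 'orientation': array([-2.12352043, -0.01624731, -0.24910871])}
```

View pics/top0.png

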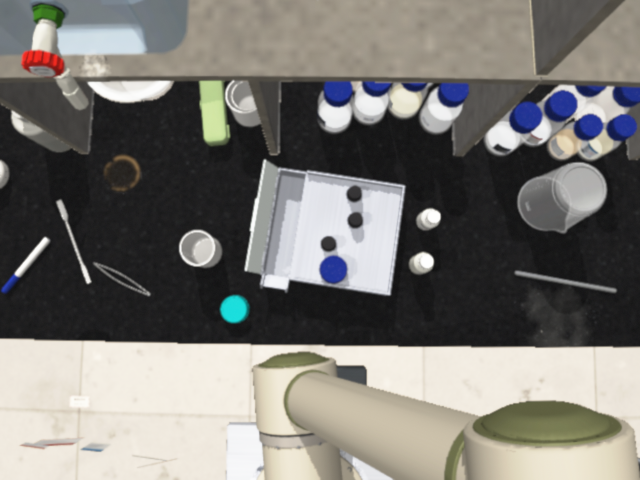

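View pics/side0.png

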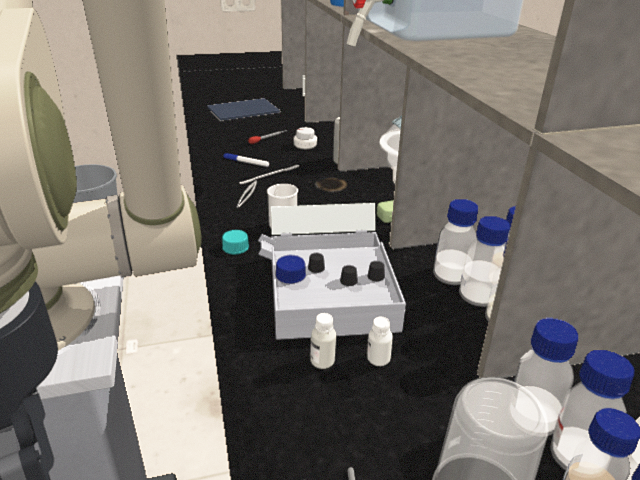

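The top view shows the stoppers at (354,193), (355,220) and (328,243). The blue cap on the plate is at (333,269), and the turquoise look-alike at (235,309) is on the bench. The lid is open, to the left around (262,217), the cup is at (201,249), and the bottles are at (429,218) and (421,263). The blue cap on the plate is the one meant, because it is blue and lies among the stoppers.

```bash
cat >h.py <<'E'
import numpy as np,cv2
from scipy.spatial.transform import Rotation as R
def cam(r,n):
    return r.camera_model(n)
def ray(c,uv,z):
    K=np.array([[c['fx'],0,c['cx']],[0,c['fy'],c['cy']],[0,0,1]])
    p=cv2.undistortPoints(np.array(uv,float).reshape(-1,1,2),K,c['D']).reshape(-1,2)
    d=R.from_euler('xyz',c['orientation']).apply(np.c_[p,np.ones(len(p))])
    o=c['origin'];return o+d*((z-o[2])/d[:,2])[:,None]
def proj(c,X):
    K=np.array([[c['fx'],0,c['cx']],[0,c['fy'],c['cy']],[0,0,1]])
    M=R.from_euler('xyz',c['orientation']).as_matrix().T
    return cv2.projectPoints(np.array(X,float).reshape(-1,1,3),cv2.Rodrigues(M)[0],-M@c['origin'],K,c['D'])[0].reshape(-1,2)
E
python3 - <<'E'
from plant import r
import cv2,numpy as np
from h import *
for n,box in(("top",(240,155,450,305)),("side",(255,195,410,345))):
    im=cv2.imread(f"pics/{n}0.png");c=cam(r,n);hsv=cv2.cvtColor(im,cv2.COLOR_BGR2HSV)
    x0,y0,x1,y1=box
    def blobs(m,lo,hi,z,t):
        _,l,st,ce=cv2.connectedComponentsWithStats(m.astype('uint8'))
        for s,e in zip(st[1:],ce[1:]):
            if lo<s[4]<hi and x0<e[0]<x1 and y0<e[1]<y1: print(n,t,e.round(1),s,ray(c,[e],z)[0].round(4))
    blobs(hsv[...,2]<75,60,400,.061,'black')
    blobs((hsv[...,0]>105)&(hsv[...,0]<130)&(hsv[...,1]>150)&(hsv[...,2]>50),100,2000,.061,'blue')
c=cam(r,"top")
cor=[(405,185),(391,295)]
P=ray(c,cor,.06);print(P,np.linalg.norm(P[0]-P[1]))
im=cv2.imread("pics/top0.png")[155:305,185:450];cv2.imwrite("pics/c1.png",cv2.resize(im,None,fx=3,fy=3,interpolation=cv2.INTER_CUBIC))
E
```

```text
top black [354.1 193.7] [347 186  14  16 160] [ 0.5896 -0.0784  0.061 ]
top black [355. 220.] [349 213  13  15 158] [ 0.5397 -0.0802  0.061 ]
top black [328.1 243.7] [322 237  13  14 146] [ 0.4948 -0.0302  0.061 ]
top blue [333.1 269.2] [321 256  25  27 524] [ 0.4476 -0.0398  0.061 ]
side black [315.8 263. ] [308 253  16  20 253] [ 0.4926 -0.0367  0.061 ]
side black [376.  271.3] [368 262  16  19 266] [ 0.5874 -0.0844  0.061 ]
side black [348.5 275.9] [340 266  17  20 275] [ 0.5373 -0.0868  0.061 ]
side blue [290.3 269. ] [276 256  29  27 647] [ 0.4452 -0.0447  0.061 ]
[[ 0.60762645 -0.17460839  0.06      ]
 [ 0.40142334 -0.14650684  0.06      ]] 0.20810915341088682
```

View pics/c1.png

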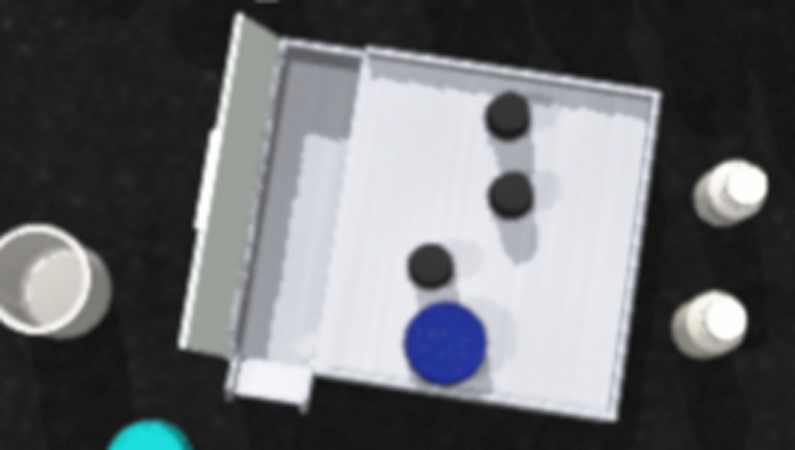

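The crop confirms it: the blue cap at (333,269) is on the plate among the stoppers, and the turquoise one is off the tray. The right rim measures 208.1 mm against the 208 mm given. The tray origin is about (0.5226, -0.0278) with yaw about -0.1355. In tray x the pieces sit at 0.073, 0.024 and -0.027 (stoppers) and -0.073 (cap), about 50 mm apart as described.

step_arm(
  plan=[
    [0.85,0.8,0.3,-0.15,-1],
    [0.85,0.8,0.3,-0.15,-1],
    [0.85,0.8,0,-0.15,-1],
    [0.85,0.8,0,0,-1],
    [0.85,0.8,0,0,-1],
  ],
)

```text
clock: 0.6
tool_pos: [0.3379, -0.3627, 0.2134]
tcp_rot: [-3.137, 0.0, -0.137]
contact_force: [1.7, -0.7, 0.1]
gripper_width: 0.145
```

```bash
cat >>h.py <<'E'
yaw=-0.1355;O=np.array([.5226,-.0278]);EX=np.array([np.cos(yaw),np.sin(yaw)]);EY=np.array([-EX[1],EX[0]])
def T(x,y): return O+x*EX+y*EY
def L(p): d=np.array(p)[:2]-O; return np.array([d@EX,d@EY])
def go(r,x,y,z):
    s=r.get_state();p=s['tool_pos'];w=T(x,y)
    print('tcp',p.round(4),'tray',L(p).round(4),'yaw',s['tcp_rot'].round(3),'F',s['contact_force'].round(1),'t',s['clock'],'need',((np.array([*w,z])-p)/.04).round(2))
E
python3 - <<'E'
from plant import r
from h import *
go(r,.073,-.095,.10)
c=cam(r,"top")
for n,uv,z in(("cup rim",(200,247),.088),("vialA top",(431,217),.08),("vialB top",(424,262),.08),("part",(275,154),0),("lid edge back",(264,160),.0985),("lid edge front",(246,270),.0985),("trough fl-left",(262,289),.048),("plate left-back",(307,171),.06)):
    p=ray(c,[uv],z)[0];print(n,p.round(3),L(p).round(3))
E
```

```text
tcp [ 0.3379 -0.3627  0.2134] tray [-0.1378 -0.3567] yaw [-3.137  0.    -0.137] F [ 1.7 -0.7  0.1] t 0.6 need [ 6.11  5.77 -2.84]
cup rim [0.484 0.202 0.088] [-0.07   0.222]
vialA top [ 0.544 -0.218  0.08 ] [ 0.047 -0.186]
vialB top [ 0.461 -0.204  0.08 ] [-0.037 -0.183]
part [0.682 0.077 0.   ] [0.144 0.125]
lid edge back [0.643 0.088 0.099] [0.104 0.131]
lid edge front [0.442 0.116 0.099] [-0.099  0.132]
trough fl-left [0.41  0.092 0.048] [-0.128  0.103]
plate left-back [0.633 0.01  0.06 ] [0.104 0.053]
```

step_arm(
  plan=[
    [0.87,0.82,0,0,-1],
    [0.87,0.82,0,0,-1],
    [0.87,0.82,0,0,-1],
    [0.87,0.82,0,0,-1],
    [0.87,0.82,0,0,-1],
  ],
)

```text
clock: 1.1
tool_pos: [0.5171, -0.19, 0.2126]
tcp_rot: [-3.136, 0.002, -0.138]
contact_force: [0.9, -0.1, 1.3]
gripper_width: -0.0
```

step_arm(
  plan=[
    [0.85,0.8,-0.3,0,-1],
    [0.9,0.85,-0.7,0,-1],
    [0,0,-0.7,0,-1],
    [0,0,-0.6,0,-1],
    [0,0,0,0,-1],
  ],
)

```text
clock: 1.6
tool_pos: [0.5868, -0.1198, 0.1198]
tcp_rot: [-3.134, 0.003, -0.129]
contact_force: [-0.2, 0.4, 0.6]
gripper_width: 0.001
```

```bash
python3 - <<'E'
from plant import r
from h import *
go(r,.073,-.095,.058)
E
```

```text
tcp [ 0.5868 -0.1198  0.1198] tray [ 0.076  -0.0825] yaw [-3.134e+00  3.000e-03 -1.290e-01] F [-0.2  0.4  0.6] t 1.6 need [-0.12 -0.3  -1.54]
```

step_arm(
  plan=[
    [-0.13,-0.35,-0.4,0,-1],
    [0,0,-0.4,0,-1],
    [0,0,-0.4,0,-1],
    [0,0,-0.35,0,-1],
    [0,0,0,0,-1],
  ],
)

```text
clock: 2.1
tool_pos: [0.5827, -0.1363, 0.0609]
tcp_rot: [-3.136, -0.002, -0.131]
contact_force: [-0.1, 0.2, 0.2]
gripper_width: -0.007
```

```bash
python3 - <<'E'
from plant import r
from h import *
go(r,.073,-.095,.056)
cv2.imwrite("pics/side1.png",cv2.resize(cv2.cvtColor(r.grab_frame("side"),cv2.COLOR_RGB2BGR)[180:360,220:430],None,fx=3,fy=3))
E
```

```text
tcp [ 0.5827 -0.1363  0.0609] tray [ 0.0742 -0.0994] yaw [-3.136e+00 -2.000e-03 -1.310e-01] F [-0.1  0.2  0.2] t 2.1 need [-0.01  0.11 -0.12]
```

View pics/side1.png

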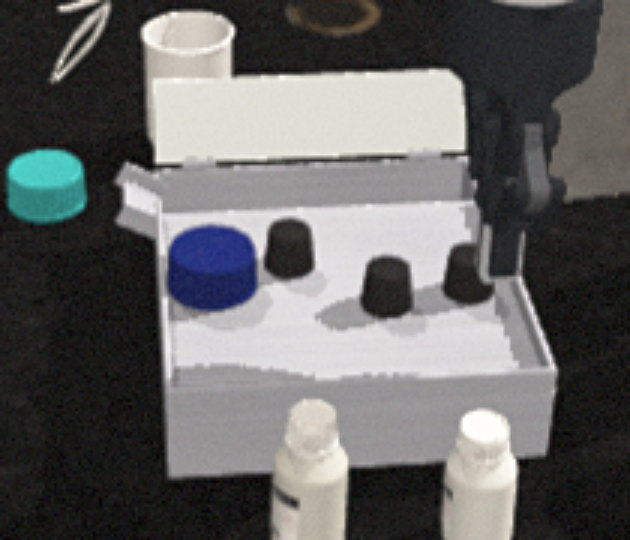

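The side crop shows the shut fingers standing just behind and to the right of the far stopper (tip at about (387,272) in the full image). The other pieces haven't moved.

```bash
python3 - <<'E'
from plant import r
from h import *
c=cam(r,"side")
p=r.get_state()['tool_pos'];print(proj(c,[p,[*T(.073,-.041),.061],[*T(.073,-.041),.048],[*T(.104,-.134),.06],[*T(.1,.055),.048]]))
E
```

```text
[[384.26468042 288.92716095]
 [375.87702959 269.13172823]
 [375.34829301 275.25842615]
 [406.7768581  301.99043668]
 [379.1644865  245.17727254]]
```

```bash
python3 - <<'E'
from plant import r
from h import *
a=r.grab_frame("top")[140:310,230:450];b=r.grab_frame("wrist");s=r.grab_frame("side")[230:320,330:430]
a=cv2.resize(a,(440,340));b=cv2.resize(b,(360,270));s=cv2.resize(s,(360,324),interpolation=cv2.INTER_NEAREST)
o=np.zeros((594,800,3),'uint8');o[:340,:440]=a;o[:270,440:]=b;o[270:594,440:]=s
cv2.imwrite("pics/m1.png",cv2.cvtColor(o,cv2.COLOR_RGB2BGR))
print(r.get_state()['tool_pos'],r.get_state()['q'])
cw=cam(r,"wrist");print(cw)
p=r.get_state()['tool_pos'];print(proj(cw,[p,[*T(.073,-.041),.061]]),proj(cam(r,"top"),[p]))
E
```

```text
[ 0.5838324  -0.13644507  0.06274493] [-0.42975406  0.57983272  1.35062356  0.00618033  1.20702772  1.2690639 ]
{'fx': 359.7913732023934, 'fy': 359.7913732023934, 'cx': 316.5203432244562, 'cy': 239.33322794763305, 'D': array([0.0142901, 0.       , 0.       , 0.       , 0.       ]), 'origin': array([ 0.65064944, -0.14596628,  0.24538186]), 'orientation': array([ 2.87793017,  0.00306967, -1.70288632])}
[[316.37670417 271.91407118]
 [209.24417628 274.44042237]] [[385.09279978 196.90157117]]
```

View pics/m1.png

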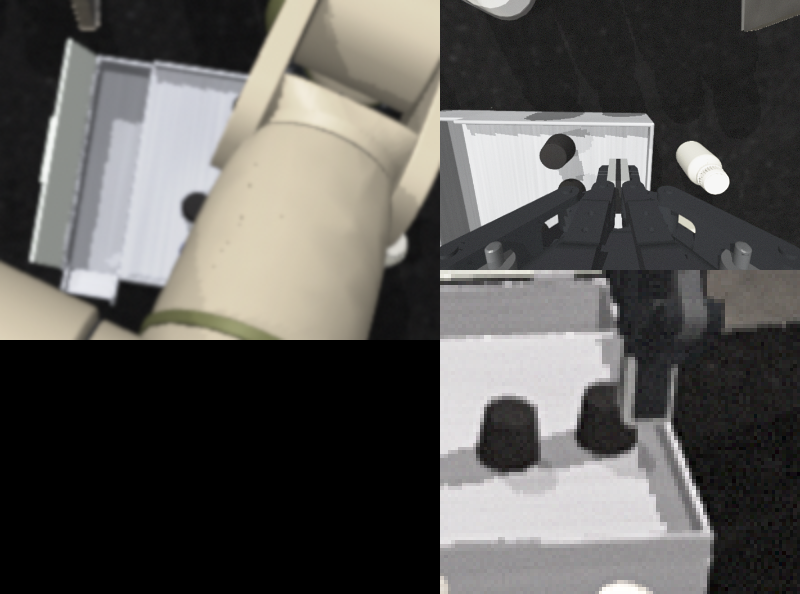

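```bash
python3 - <<'E'
from plant import r
from h import *
a,b=cam(r,"wrist"),cam(r,"side")
for uw in((313,283),(313,300)):
  for us in((387,272),):
    def d(c,u):
        v=ray(c,[u],0)[0]-c['origin'];return v/np.linalg.norm(v)
    A=np.c_[d(a,uw),-d(b,us)];t,res,_,_=np.linalg.lstsq(A,b['origin']-a['origin'],rcond=None)
    P=a['origin']+t[0]*d(a,uw);Q=b['origin']+t[1]*d(b,us);print(uw,P.round(4),Q.round(4),L(P).round(4))
print(r.get_state()['tool_pos'])
E
```

```text
(313, 283) [ 0.5894 -0.1357  0.092 ] [ 0.5865 -0.1335  0.0933] [ 0.0808 -0.0979]
(313, 300) [ 0.5832 -0.135   0.0967] [ 0.5852 -0.1366  0.0957] [ 0.0745 -0.098 ]
[ 0.5838324  -0.13644507  0.06274493]
```

Triangulated from the wrist and side views, the fingertip is at z ≈ 0.094, but the TCP reads 0.062. I'll descend in guarded steps and let contact with the plate settle it.

step_arm(
  plan=[
    [0,0,-0.15,0,-1],
    [0,0,-0.1,0,-1],
    [0,0,0,0,-1],
  ],
)

```text
clock: 2.6
tool_pos: [0.5845, -0.1368, 0.0538]
tcp_rot: [-3.138, -0.008, -0.13]
contact_force: [0.2, 0.3, -0.6]
gripper_width: 0.0
```

step_arm(
  plan=[
    [0,0,-0.1,0,-1],
    [0,0,0,0,-1],
  ],
)

```text
clock: 2.8
tool_pos: [0.5845, -0.1367, 0.0495]
tcp_rot: [-3.138, -0.008, -0.13]
contact_force: [-0.1, 0.9, -0.6]
gripper_width: -0.001
```

step_arm(
  plan=[
    [0,0,-0.1,0,-1],
    [0,0,0,0,-1],
  ],
)

```text
clock: 3.0
tool_pos: [0.5845, -0.1367, 0.0451]
tcp_rot: [-3.138, -0.008, -0.13]
contact_force: [-0.8, -0.3, 0.1]
gripper_width: 0.002
```

step_arm(
  plan=[
    [0,0,-0.2,0,-1],
    [0,0,0,0,-1],
    [0,0,-0.1,0,-1],
    [0,0,0,0,-1],
  ],
)

```text
clock: 3.4
tool_pos: [0.5844, -0.1366, 0.0318]
tcp_rot: [-3.138, -0.008, -0.13]
contact_force: [-0.4, 0.3, -0.5]
gripper_width: -0.004
```

```bash
python3 - <<'E'
from plant import r
from h import *
s=r.grab_frame("side")[230:320,330:430];w=r.grab_frame("wrist")[150:350,150:450]
o=np.zeros((540,800,3),'uint8');o[:324,:360]=cv2.resize(s,(360,324),interpolation=cv2.INTER_NEAREST);o[:294,360:]=cv2.resize(w,(440,294))
cv2.imwrite("pics/m2.png",cv2.cvtColor(o[:330],cv2.COLOR_RGB2BGR));go(r,.073,-.095,.03)
E
```

```text
tcp [ 0.5848 -0.1368  0.0324] tray [ 0.0763 -0.0996] yaw [-3.138 -0.009 -0.13 ] F [-0.  -0.9  0.7] t 3.5 need [-0.07  0.12 -0.06]
```

View pics/m2.png

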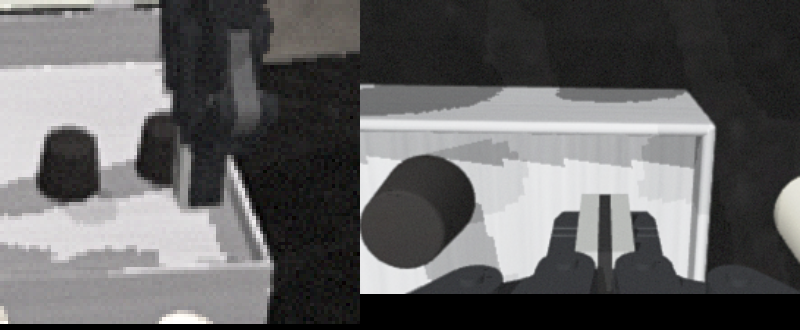

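The tip is now at (385,287) in the side view, which gives z ≈ 0.064 at TCP 0.032. So the real tip is about 31 mm above the reported TCP, consistently in both pictures. I'll use that offset.

step_arm(
  plan=[
    [-0.09,0,-0.2,0,-1],
    [0,0,0,0,-1],
    [0.04,0.3,0,0,-1],
    [0.04,0.3,0,0,-1],
    [0.04,0.3,0,0,-1],
  ],
)

```text
clock: 4.0
tool_pos: [0.5859, -0.0993, 0.024]
tcp_rot: [-3.138, -0.01, -0.132]
contact_force: [0.4, 0.0, 0.5]
gripper_width: -0.004
```

```bash
python3 - <<'E'
from plant import r
from h import *
go(r,.073,.05,.024)
E
```

```text
tcp [ 0.5859 -0.0993  0.024 ] tray [ 0.0724 -0.0623] yaw [-3.138 -0.01  -0.132] F [0.4 0.  0.5] t 4.0 need [ 0.39  2.78 -0.  ]
```

step_arm(
  plan=[
    [0.04,0.3,0,0,-1],
    [0.04,0.3,0,0,-1],
    [0.04,0.3,0,0,-1],
    [0.04,0.3,0,0,-1],
    [0.04,0.3,0,0,-1],
  ],
)

```text
clock: 4.5
tool_pos: [0.5948, -0.0322, 0.0244]
tcp_rot: [-3.138, -0.01, -0.13]
contact_force: [-0.6, -0.0, 0.6]
gripper_width: 0.001
```

step_arm(
  plan=[
    [0.04,0.3,0,0,-1],
    [0.04,0.3,0,0,-1],
    [0.04,0.3,0,0,-1],
    [0.04,0.3,0,0,-1],
    [0,0,0,0,-1],
  ],
)

```text
clock: 5.0
tool_pos: [0.6018, 0.0219, 0.0244]
tcp_rot: [-3.138, -0.01, -0.128]
contact_force: [-0.7, -0.4, -0.1]
gripper_width: 0.002
```

```bash
python3 - <<'E'
from plant import r
from h import *
go(r,.073,.05,.024)
a=r.grab_frame("side")[200:320,260:430]
cv2.imwrite("pics/m3.png",cv2.cvtColor(cv2.resize(a,None,fx=3.5,fy=3.5),cv2.COLOR_RGB2BGR))
E
```

```text
tcp [0.6018 0.0219 0.0244] tray [0.0718 0.06  ] yaw [-3.138 -0.01  -0.128] F [-0.7 -0.4 -0.1] t 5.0 need [-0.   -0.25 -0.01]
```

View pics/m3.png

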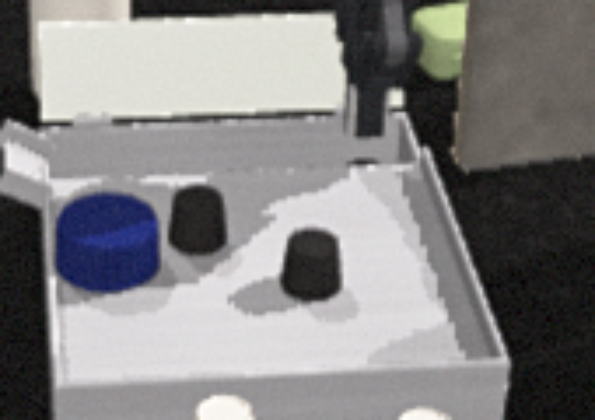

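The first stopper is in the trough (its top shows at (364,246) in the full image) and nothing else has moved. Next is the second stopper.

step_arm(
  plan=[
    [0,0,0.6,0,-1],
    [-0.1,-0.3,0.6,0,-1],
    [-0.36,-0.8,0,0,-1],
    [-0.36,-0.8,0,0,-1],
    [-0.36,-0.8,0,0,-1],
  ],
)

```text
clock: 5.55
tool_pos: [0.5538, -0.0886, 0.0738]
tcp_rot: [-3.14, -0.011, -0.124]
contact_force: [0.6, 0.4, -0.4]
gripper_width: 0.002
```

step_arm(
  plan=[
    [-0.36,-0.8,0,0,-1],
    [-0.2,-0.4,0,0,-1],
    [0,0,0,0,-1],
  ],
)

```text
clock: 5.85
tool_pos: [0.5287, -0.1434, 0.0743]
tcp_rot: [-3.141, -0.011, -0.13]
contact_force: [0.5, 0.8, 0.2]
gripper_width: -0.001
```

```bash
python3 - <<'E'
from plant import r
from h import *
go(r,.0235,-.105,.024)
E
```

```text
tcp [ 0.5287 -0.1434  0.0743] tray [ 0.0216 -0.1137] yaw [-3.141 -0.011 -0.13 ] F [0.5 0.8 0.2] t 5.85 need [ 0.08  0.21 -1.26]
```

step_arm(
  plan=[
    [0.08,0.21,-0.3,0,-1],
    [0,0,-0.5,0,-1],
    [0,0,-0.45,0,-1],
    [0.04,0.3,0,0,-1],
    [0.04,0.3,0,0,-1],
  ],
)

```text
clock: 6.35
tool_pos: [0.5366, -0.106, 0.0206]
tcp_rot: [-3.14, -0.011, -0.131]
contact_force: [0.3, -0.0, -0.1]
gripper_width: -0.001
```

```bash
python3 - <<'E'
from plant import r
from h import *
go(r,.0235,.055,.024)
E
```

```text
tcp [ 0.5366 -0.106   0.0206] tray [ 0.0244 -0.0756] yaw [-3.14  -0.011 -0.131] F [ 0.3 -0.  -0.1] t 6.35 need [0.42 3.24 0.08]
```

step_arm(
  plan=[
    [0.03,0.3,0.08,0,-1],
    [0.04,0.3,0,0,-1],
    [0.04,0.3,0,0,-1],
    [0.04,0.3,0,0,-1],
    [0.04,0.3,0,0,-1],
  ],
)

```text
clock: 6.85
tool_pos: [0.5462, -0.038, 0.0265]
tcp_rot: [-3.141, -0.015, -0.127]
contact_force: [-0.2, -0.2, -0.0]
gripper_width: 0.004
```

step_arm(
  plan=[
    [0.04,0.3,0,0,-1],
    [0.04,0.3,0,0,-1],
    [0.04,0.3,0,0,-1],
    [0.04,0.3,0,0,-1],
    [0.04,0.3,0,0,-1],
  ],
)

```text
clock: 7.35
tool_pos: [0.5548, 0.0275, 0.0266]
tcp_rot: [-3.141, -0.016, -0.128]
contact_force: [-0.0, 0.2, -0.3]
gripper_width: 0.004
```

step_arm(
  plan=[
    [0,0,0.6,0,-1],
    [-0.16,-0.2,0.6,0,-1],
    [-0.36,-0.6,0,0,-1],
    [-0.36,-0.6,0,0,-1],
    [-0.36,-0.6,0,0,-1],
  ],
)

```text
clock: 7.85
tool_pos: [0.5052, -0.0478, 0.0759]
tcp_rot: [-3.14, -0.016, -0.12]
contact_force: [0.8, 0.0, 0.3]
gripper_width: 0.005
```

```bash
python3 - <<'E'
from plant import r
from h import *
go(r,-.0265,-.06,.024)
a=r.grab_frame("side");c=cam(r,"side")
h=cv2.cvtColor(a,cv2.COLOR_RGB2HSV);m=(h[...,2]<75)
_,l,st,ce=cv2.connectedComponentsWithStats(m.astype('uint8'))
for s,e in zip(st[1:],ce[1:]):
    if 30<s[4]<500 and 255<e[0]<410 and 220<e[1]<345: p=ray(c,[e],.061)[0];print(e.round(1),s,L(p).round(3))
E
```

```text
tcp [ 0.5052 -0.0478  0.0759] tray [-0.0145 -0.0222] yaw [-3.14  -0.016 -0.12 ] F [0.8 0.  0.3] t 7.85 need [-0.42 -0.9  -1.3 ]
[315.9 263. ] [308 254  16  19 254] [-0.028 -0.013]
```

step_arm(
  plan=[
    [-0.4,-0.9,0,-0.015,-1],
    [0,0,-0.3,0,-1],
    [0,0,-0.1,0,-1],
  ],
)

```text
clock: 8.2
tool_pos: [0.4873, -0.0879, 0.0602]
tcp_rot: [3.141, -0.016, -0.14]
contact_force: [-0.6, 0.4, 0.2]
gripper_width: -0.001
```

```bash
python3 - <<'E'
from plant import r
from h import *
go(r,-.0265,-.06,.024)
E
```

```text
tcp [ 0.4873 -0.0879  0.0602] tray [-0.0268 -0.0643] yaw [ 3.141 -0.016 -0.14 ] F [-0.6  0.4  0.2] t 8.2 need [ 0.02  0.11 -0.9 ]
```

step_arm(
  plan=[
    [0,0,-0.5,0,-1],
    [0,0,-0.4,0,-1],
    [0,0,0,0,-1],
    [0.04,0.3,0,0,-1],
    [0.04,0.3,0,0,-1],
  ],
)

```text
clock: 8.7
tool_pos: [0.4925, -0.0615, 0.0243]
tcp_rot: [3.141, -0.018, -0.14]
contact_force: [0.4, -0.0, -0.3]
gripper_width: -0.001
```

step_arm(
  plan=[
    [0.04,0.3,0,0,-1],
    [0.04,0.3,0,0,-1],
    [0.04,0.3,0,0,-1],
    [0.04,0.3,0,0,-1],
    [0.04,0.3,0,0,-1],
  ],
)

```text
clock: 9.2
tool_pos: [0.502, 0.0056, 0.0264]
tcp_rot: [3.14, -0.022, -0.137]
contact_force: [-0.2, -0.9, -0.1]
gripper_width: 0.002
```

```bash
python3 - <<'E'
from plant import r
from h import *
go(r,-.0265,.055,.024)
E
```

```text
tcp [0.502  0.0056 0.0264] tray [-0.0249  0.0303] yaw [ 3.14  -0.022 -0.137] F [-0.2 -0.9 -0.1] t 9.2 need [ 0.04  0.62 -0.06]
```

step_arm(
  plan=[
    [0.03,0.3,0,0,-1],
    [0.03,0.3,0,0,-1],
    [0,0,0.6,0,-1],
    [0,0,0.9,0,-1],
    [0,0,1,0,-1],
  ],
)

```text
clock: 9.7
tool_pos: [0.5012, 0.0358, 0.1245]
tcp_rot: [3.141, -0.009, -0.135]
contact_force: [0.6, -0.6, 0.1]
gripper_width: -0.001
```

step_arm(
  plan=[
    [-0.3,-0.3,0.8,0,-1],
    [-0.6,-0.4,0,0,-1],
    [0,0,0,0,-1],
  ],
)

```text
clock: 10.0
tool_pos: [0.4665, 0.0087, 0.1628]
tcp_rot: [3.14, -0.019, -0.133]
contact_force: [0.5, 0.1, -0.7]
gripper_width: -0.001
```

```bash
python3 - <<'E'
from plant import r
from h import *
go(r,0.02,.175,.12)
a=r.grab_frame("wrist");t=r.grab_frame("top")[150:310,180:440];s=r.grab_frame("side")[190:350,250:420]
o=np.zeros((580,800,3),'uint8');o[:300,:400]=cv2.resize(a,(400,300));o[:246,400:]=cv2.resize(t,(400,246));o[246:580,400:]=cv2.resize(s,(400,334))
cv2.imwrite("pics/m4.png",cv2.cvtColor(o,cv2.COLOR_RGB2BGR));cv2.imwrite("pics/w4.png",cv2.cvtColor(a,cv2.COLOR_RGB2BGR))
E
```

```text
tcp [0.4665 0.0087 0.1628] tray [-0.0605  0.0286] yaw [ 3.14  -0.019 -0.133] F [ 0.5  0.1 -0.7] t 10.0 need [ 2.49  3.36 -1.07]
```

View pics/m4.png

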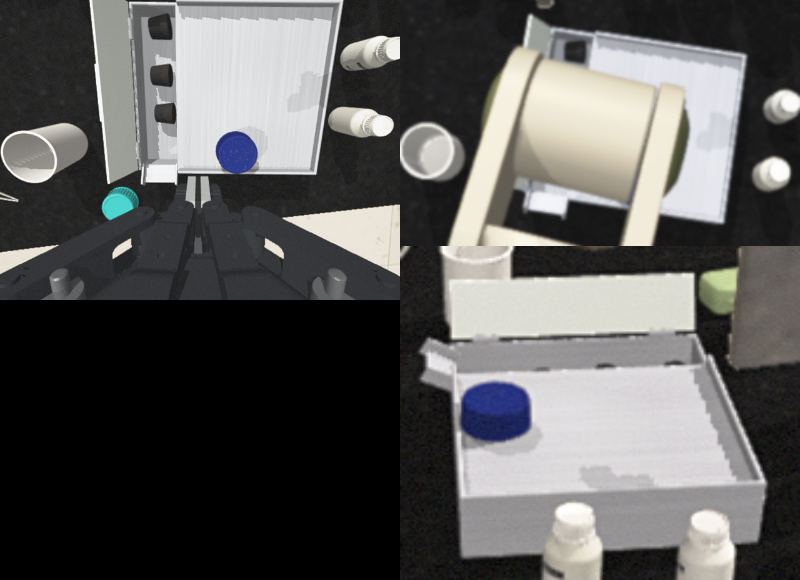

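The wrist view shows all three stoppers lying in a row in the trough, at (160,27), (161,76) and (164,112) in the reduced picture. The blue cap is on the plate, and the cup and both bottles are undisturbed. Next I go over the lid to its outer side.

step_arm(
  plan=[
    [0.5,0.67,0,0,-1],
    [0.5,0.67,0,0,-1],
    [0.5,0.67,0,0,-1],
    [0.5,0.67,0,0,-1],
    [0.4,0.6,0,0,-1],
  ],
)

```text
clock: 10.65
tool_pos: [0.5679, 0.1464, 0.1586]
tcp_rot: [3.14, -0.014, -0.136]
contact_force: [-0.6, -1.2, 0.4]
gripper_width: -0.003
```

```bash
python3 - <<'E'
from plant import r
from h import *
go(r,0.015,.17,.05)
E
```

```text
tcp [0.5679 0.1464 0.1586] tray [0.0214 0.1788] yaw [ 3.14  -0.014 -0.136] F [-0.6 -1.2  0.4] t 10.65 need [-0.19 -0.2  -2.72]
```

step_arm(
  plan=[
    [-0.3,-0.1,-0.6,0,-1],
    [0,0,-0.7,0,-1],
    [0,0,-0.7,0,-1],
    [0,0,-0.5,0,-1],
    [0,0,0,0,-1],
  ],
)

```text
clock: 11.15
tool_pos: [0.5579, 0.1503, 0.0502]
tcp_rot: [3.14, -0.01, -0.128]
contact_force: [-0.2, -0.5, -0.0]
gripper_width: -0.003
```

```bash
python3 - <<'E'
from plant import r
from h import *
go(r,0.01,.10,.052)
s=r.grab_frame("side")[170:290,250:410];w=r.grab_frame("wrist")
o=np.zeros((300,800,3),'uint8');o[:,:400]=cv2.resize(s,(400,300));o[:,400:]=cv2.resize(w,(400,300))
cv2.imwrite("pics/m5.png",cv2.cvtColor(o,cv2.COLOR_RGB2BGR))
E
```

```text
tcp [0.5579 0.1503 0.0502] tray [0.0109 0.1812] yaw [ 3.14  -0.01  -0.128] F [-0.2 -0.5 -0. ] t 11.15 need [-0.3  -2.01  0.04]
```

View pics/m5.png

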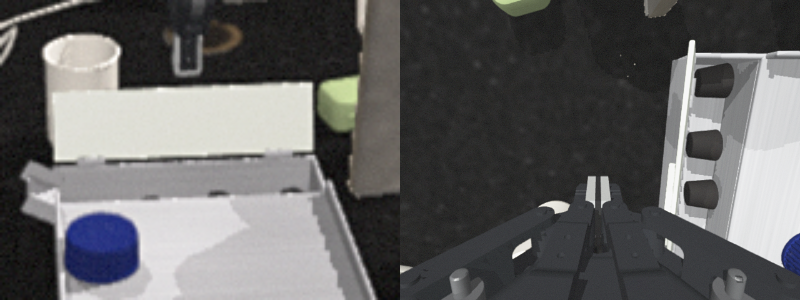

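The side view shows the fingertip beyond the lid at about (325,199). I'll check its height before pushing.

```bash
python3 - <<'E'
from plant import r
from h import *
c=cam(r,"side");p=r.get_state()['tool_pos']
for dz in(0,.02,.03,.04):print(dz,proj(c,[p+[0,0,dz]]).round(1))
print(proj(c,[[*T(.1,.134),.0985],[*T(-.1,.134),.0985]]))
E
```

```text
0 [[325.3 212.6]]
0.02 [[325.5 204.1]]
0.03 [[325.6 199.8]]
0.04 [[325.7 195.4]]
[[372.79029482 202.21024486]
 [271.14725126 206.21056562]]
```

The height check agrees: with the 31 mm offset the tip is at z ≈ 0.081, and the lid's edge is at 0.0985. I push toward the plate.

step_arm(
  plan=[
    [-0.04,-0.3,0,0,-1],
    [-0.04,-0.3,0,0,-1],
    [-0.04,-0.3,0,0,-1],
    [-0.04,-0.3,0,0,-1],
    [-0.04,-0.3,0,0,-1],
  ],
)

```text
clock: 11.75
tool_pos: [0.5541, 0.0877, 0.0601]
tcp_rot: [-3.138, -0.026, -0.128]
contact_force: [-0.6, 0.7, 0.1]
gripper_width: -0.003
```

step_arm(
  plan=[
    [-0.04,-0.3,0,0,-1],
    [-0.04,-0.3,0,0,-1],
    [0,0,0,0,-1],
  ],
)

```text
clock: 12.05
tool_pos: [0.5507, 0.059, 0.0613]
tcp_rot: [-3.138, -0.028, -0.131]
contact_force: [0.1, 0.5, -0.1]
gripper_width: -0.001
```

```bash
python3 - <<'E'
from plant import r
from h import *
go(r,0.01,.085,.052)
E
```

```text
tcp [0.5507 0.059  0.0613] tray [0.0161 0.0898] yaw [-3.138 -0.028 -0.131] F [ 0.1  0.5 -0.1] t 12.05 need [-0.17 -0.1  -0.23]
```

step_arm(
  plan=[
    [-0.1,-0.1,-0.2,0,-1],
    [0,-0.1,-0.25,0,-1],
    [0,-0.1,-0.2,0,-1],
    [0,0,0,0,-1],
  ],
)

```text
clock: 12.45
tool_pos: [0.5489, 0.0356, 0.0421]
tcp_rot: [3.127, -0.04, -0.129]
contact_force: [0.8, 0.4, 0.1]
gripper_width: 0.0
```

```bash
python3 - <<'E'
from plant import r
from h import *
go(r,0.01,.07,.027)
s=r.grab_frame("side")[170:290,250:410];w=r.grab_frame("wrist")
o=np.zeros((300,800,3),'uint8');o[:,:400]=cv2.resize(s,(400,300));o[:,400:]=cv2.resize(w,(400,300))
cv2.imwrite("pics/m6.png",cv2.cvtColor(o,cv2.COLOR_RGB2BGR))
E
```

```text
tcp [0.5489 0.0356 0.0421] tray [0.0175 0.0664] yaw [ 3.127 -0.04  -0.129] F [0.8 0.4 0.1] t 12.45 need [-0.17  0.11 -0.38]
```

View pics/m6.png

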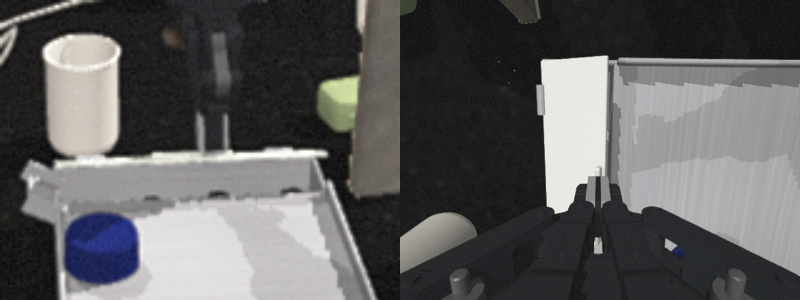

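The lid is leaning well over, with its free edge still about 20 mm up and the fingertip resting on it near the edge. I press down.

step_arm(
  plan=[
    [0,0.02,-0.2,0,-1],
    [0,0,-0.15,0,-1],
    [0,0,0,0,-1],
  ],
)

```text
clock: 12.85
tool_pos: [0.5495, 0.0387, 0.0265]
tcp_rot: [3.129, -0.041, -0.128]
contact_force: [0.4, 0.6, -0.9]
gripper_width: -0.001
```

step_arm(
  plan=[
    [0,0,-0.12,0,-1],
    [0,0,0,0,-1],
  ],
)

```text
clock: 13.05
tool_pos: [0.5493, 0.0393, 0.0207]
tcp_rot: [3.129, -0.04, -0.127]
contact_force: [-0.8, -0.5, 0.3]
gripper_width: 0.001
```

step_arm(
  plan=[
    [0,0,-0.1,0,-1],
    [0,0,0,0,-1],
  ],
)

```text
clock: 13.25
tool_pos: [0.5494, 0.0394, 0.0163]
tcp_rot: [3.129, -0.04, -0.127]
contact_force: [-0.2, 0.5, -0.7]
gripper_width: -0.001
```

```bash
python3 - <<'E'
from plant import r
from h import *
go(r,0.01,.07,.027)
f=r.grab_frame("side");s=f[200:280,250:410]
cv2.imwrite("pics/m7.png",cv2.cvtColor(cv2.resize(s,(800,400),interpolation=cv2.INTER_CUBIC),cv2.COLOR_RGB2BGR))
c=cam(r,"side")
for x in(-.1,0,.1):
  for z in(.049,.052,.056,.062):print(x,z,((proj(c,[[*T(x,.055),z]])[0]-[250,200])*5).round(0))
p=r.get_state()['tool_pos']
print((proj(c,[p+[0,0,.031],[*T(.0,.109),.052]])-[250,200])*5)
E
```

```text
tcp [0.5494 0.0394 0.0163] tray [0.0175 0.0703] yaw [ 3.129 -0.04  -0.127] F [-0.2  0.5 -0.7] t 13.25 need [-0.19  0.02  0.27]
-0.1 0.049 [118. 249.]
-0.1 0.052 [118. 242.]
-0.1 0.056 [117. 233.]
-0.1 0.062 [117. 219.]
0 0.049 [385. 236.]
0 0.052 [385. 229.]
0 0.056 [385. 220.]
0 0.062 [385. 207.]
0.1 0.049 [646. 224.]
0.1 0.052 [647. 217.]
0.1 0.056 [647. 208.]
0.1 0.062 [649. 195.]
[[425.30452324 215.75714198]
 [367.60882267 155.82659355]]
```

View pics/m7.png

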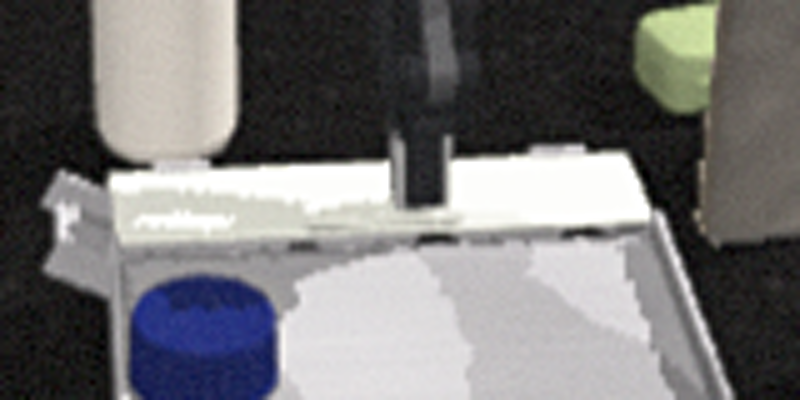

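The lid is nearly shut. A thin slit still shows along its edge at row ~240 of the crop, so I keep pressing until a force builds up.

step_arm(
  plan=[
    [0,0,-0.08,0,-1],
    [0,0,0,0,-1],
  ],
)

```text
clock: 13.5
tool_pos: [0.5498, 0.0394, 0.0134]
tcp_rot: [3.129, -0.041, -0.127]
contact_force: [-0.7, 0.3, -0.3]
gripper_width: 0.0
```

step_arm(
  plan=[
    [0,0,-0.06,0,-1],
    [0,0,0,0,-1],
  ],
)

```text
clock: 13.7
tool_pos: [0.5502, 0.0394, 0.0132]
tcp_rot: [3.129, -0.043, -0.127]
contact_force: [-0.4, -0.3, -0.3]
gripper_width: -0.002
```

step_arm(
  plan=[
    [0,0,-0.06,0,-1],
    [0,0,0,0,-1],
  ],
)

```text
clock: 13.9
tool_pos: [0.5506, 0.0394, 0.0133]
tcp_rot: [3.129, -0.046, -0.127]
contact_force: [0.2, -0.6, -0.8]
gripper_width: 0.002
```

step_arm(
  plan=[
    [0,0,-0.15,0,-1],
    [0,0,-0.15,0,-1],
  ],
)

```text
clock: 14.1
tool_pos: [0.5517, 0.0394, 0.0116]
tcp_rot: [3.128, -0.053, -0.125]
contact_force: [-30.9, 1.1, 83.7]
gripper_width: -0.001
```

```bash
python3 - <<'E'
from plant import r
from h import *
go(r,0.01,.07,.027);print(r.get_state()['joint_torque'].round(1),r.get_state()['torque'])
f=r.grab_frame("side");cv2.imwrite("pics/s8.png",cv2.cvtColor(f,cv2.COLOR_RGB2BGR))
g=f[...,0]
old=None
for u in (285,300,345,360):print(u,g[225:256,u])
E
```

```text
tcp [0.5517 0.0394 0.0116] tray [0.0197 0.0705] yaw [ 3.128 -0.053 -0.125] F [-30.9   1.1  83.7] t 14.1 need [-0.24  0.02  0.38]
[ -1.9  -5.6 -12.3   0.8  -7.1   0. ] [-0.03546358  5.01073149 -0.11288361]
285 [204 202 204 203 205 192 183 199 200 220 254 255 242 217 215 215 217 220
 252 255 255 241 219 218 224 163 141 157 159 157 107]
300 [ 32  29  39  32  27  28  22  38 162 255 255 254 255 247 221 218 221 215
 215 219 216 219 218 222 192 142 145 158 154 155 155]
345 [ 33  34  38  31  30  22 117 255 255 254 253 253 253 253 253 253 253 253
 249 246 248 249 214 144 172 199 196 194 194 195 194]
360 [ 31  34  25  54 155 194 229 254 255 253 253 253 253 253 253 253 253 253
 253 254 255 246 180 202 222 226 218 219 218 221 218]
```

The force is now 84 N, so the lid is hard against its stop. I lift off, retreat and look.

step_arm(
  plan=[
    [0,0,0.2,0,-1],
    [0,0,0.6,0,-1],
    [0,0,0.9,0,-1],
    [-0.3,-0.3,0.8,0,-1],
    [-0.8,-0.3,0.6,0,-1],
  ],
)

```text
clock: 14.65
tool_pos: [0.507, 0.0158, 0.1394]
tcp_rot: [3.128, -0.053, -0.123]
contact_force: [0.9, -1.1, 1.0]
gripper_width: 0.002
```

step_arm(
  plan=[
    [-0.8,-0.3,0,0,-1],
    [-0.6,-0.3,0,0,-1],
    [0,0,0,0,-1],
  ],
)

```text
clock: 14.95
tool_pos: [0.448, -0.0095, 0.1423]
tcp_rot: [3.127, -0.059, -0.123]
contact_force: [0.4, -0.2, 0.3]
gripper_width: -0.003
```

```bash
python3 - <<'E'
from plant import r
from h import *
go(r,0.01,.07,.027)
s=r.grab_frame("side");w=r.grab_frame("wrist");c=cam(r,"side")
o=np.zeros((600,800,3),'uint8');o[:300]=cv2.resize(s[200:275,240:440],(800,300),interpolation=cv2.INTER_CUBIC);o[300:,:400]=cv2.resize(w,(400,300));o[300:,400:]=cv2.resize(s[180:360,220:460],(400,300))
cv2.imwrite("pics/m9.png",cv2.cvtColor(o,cv2.COLOR_RGB2BGR))
# lid-edge bottom row vs plate edge prediction
for x in(-.08,-.05,0.05,.08):
    u,v=proj(c,[[*T(x,.055),.048]])[0];k=int(round(u));print(x,round(u,1),round(v,1),s[int(v)-8:int(v)+6,k,0])
h=cv2.cvtColor(s,cv2.COLOR_RGB2HSV);m=(h[...,0]>105)&(h[...,0]<130)&(h[...,1]>150)&(h[...,2]>50);m[:,:255]=0;m[:,410:]=0;m[:220]=0;m[330:]=0
y,x=np.nonzero(m);print('cap',x.mean(),y.mean(),len(x),L(ray(c,[(x.mean(),y.mean())],.061)[0]))
E
```

```text
tcp [ 0.448  -0.0095  0.1423] tray [-0.0764  0.008 ] yaw [ 3.127 -0.059 -0.123] F [ 0.4 -0.2  0.3] t 14.95 need [ 2.35  1.24 -2.88]
-0.08 284.4 249.7 [253 253 253 253 253 253 254 255 247 163 193 222 224 226]
-0.05 300.4 248.9 [253 253 253 253 253 253 254 255 250 182 140 202 223 221]
0.05 353.2 246.4 [253 253 253 253 253 254 254 255 249 176 184 222 222 221]
0.08 368.8 245.7 [253 253 253 253 253 253 254 255 253 162 189 222 226 221]
cap 290.0889235569423 268.95787831513263 641 [-0.07469522 -0.02711686]
```

View pics/m9.png

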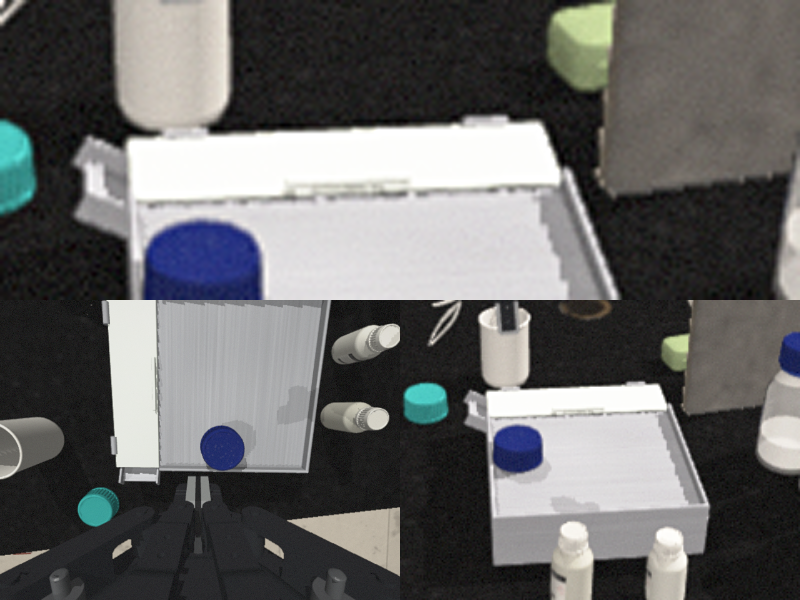

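The lid now lies flush along the plate edge with no slit (lower edge at row ~249, where the plate edge should be). The cap is where it was at (290,269), the cup and bottles still stand in place, and the gripper is clear of everything.

```bash
python3 -c "
from plant import r
r.close_job()"
```

```text
the job is handed in; nothing more can be done
```

The job is handed in. All three stoppers were swept off the left edge one at a time, then the lid was pushed over and pressed shut, using about 15 s of the 48 s allowed.

- **Stoppers:** the wrist view taken before closing showed all three lying side by side on the trough floor. The shut lid hides them, so I couldn't look again afterwards.
- **Lid:** it lies level along the plate edge with no slit showing, matching the predicted edge to about a pixel.
- **Everything else:** the blue cap stayed on the plate within about 1 px of where it started. In the last pictures the cup and both bottles stand where they were, and the gripper is clear of everything.

Two readings disagreed with what I expected:
- **Fingertip height:** the real fingertip was about 31 mm above the reported TCP in both camera views, so I allowed for that in all the moves.
- **Lid press force:** the force read near zero until the last press, then jumped to 84 N. That is below the 120 N wrist limit. It was the fingertips pressing on the lid, so I don't think the 40 N limit for the arm or gripper body applies, but I couldn't confirm that.

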